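# Burnish the wavy seam of a copper plaque

## Task

Take the ball burnisher (the tool with the bent-down tip) from its rest, set its tip down on the seam at the rounded end of the copper plaque, and draw it along the wavy dark seam between the silver wires to the square end in one slow, steady stroke (about 3 cm a second), without lifting it out of the channel and pressing gently, so that the sprung plaque stays sunk by a few millimetres but never bottoms. Then lift it off and lay it back in the same rest, and let go; leave the flat-bladed scraper, the two bangles and the black charcoal block where they are.

Things in the scene. Friction and masses are not known exactly. Their poses are not given: they have to be found in the camera images.
- burnisher: Ball burnisher, 120 g or so: light wooden handle 130 mm long (its x), 14 mm wide (y), 18 mm tall (z), with a brass ferrule and a 7 mm steel neck that leaves its +x end and bends straight down to a ball tip. Origin: middle of the handle (grip here, across the width). It starts level in rest_a, the neck hanging clear of the table.
- tip (a point): lowest point of the burnisher's 8 mm steel ball tip; in the burnisher's frame at x +100, y 0, z -60 mm from the handle's middle.
- rest_a: Burnisher's fixed wooden rest, left or right of the plaque: base 110 x 70 x 12 mm, two posts 8 mm thick at x = -45, +45 mm, each with a notch: flat floor 75 mm above the table, 20 mm wide, cheeks flaring to 38 mm at 100 mm height. Origin: centre of the underside, x along the tool. A tool in it has its handle's middle 84 mm above the table, over the rest's centre.
- scraper: Bystander in the other, equal rest: same handle as the burnisher, but a straight flat blade. Leave alone.
- plaque (a joint): How far the sprung plaque has sunk, m: 0 at rest, 0.008 bottomed. It starts to sink at 1 N and then gives 1 mm for each 0.8 N (4.3 N at 4 mm, 7.4 N bottomed). It only moves straight down and springs back.
- seam3 (a point): Middle of the plaque's copper top and of the seam, 45 mm above the table unpressed; axes: x along the plaque from the half-round to the square end, z up. The plaque is a copper plate 170 x 80 x 6 mm, turned any way, one end half-round, one square, on a fixed sprung steel bed. Seam: y = 18 mm x sin(2 pi x / 130 mm), x from -65 to +65 mm.
- seam0 (a point): Start of the seam, at the half-round end: x = -65 mm in the plaque's frame, on the copper surface; same axes as seam3. The seam is a thin dark line midway between two silver border wires, 5 mm thick and rising 4 mm, that make a wavy channel 14 mm wide, open at both ends.
- seam1 (a point): Point of the seam on the copper surface at x = -43.3 mm in the plaque's frame; moves with the plaque; same axes as seam3.
- seam2 (a point): Point of the seam on the copper surface at x = -21.7 mm in the plaque's frame; moves with the plaque; same axes as seam3.
- seam4 (a point): Point of the seam on the copper surface at x = 21.7 mm in the plaque's frame; moves with the plaque; same axes as seam3.
- seam5 (a point): Point of the seam on the copper surface at x = 43.3 mm in the plaque's frame; moves with the plaque; same axes as seam3.
- seam6 (a point): Point of the seam on the copper surface at x = 65 mm in the plaque's frame (its finish, at the square end); moves with the plaque; same axes as seam3.
- bangle_big: Bystander: copper bangle, 72 mm across, 14 mm high. Leave alone.
- bangle_small: Bystander: brass bangle, 60 mm across, 20 mm high. Leave alone.
- charcoal: Bystander: black charcoal block 90 x 60 x 30 mm, right of the plaque's far side. Leave alone.
Not all that is in view belongs to the job. What is shaped like the rest_a but white or yellow is not meant.

How it is judged:
By the outcome, as a careful person would: the job done as asked, in the order asked, and still so for the second after the job is handed in, with the robot touching nothing.
It also fails if it takes over 61 s, if anything falls off the work surface, if the arm or the gripper's body presses on something with over 40 N, if the wrist force passes 120 N, or if a joint passes its speed limit or range.

## Robot

A 7-joint arm with a two-finger parallel gripper is mounted at the origin on the work surface. World frame = base frame: x ahead of the robot, y to its left, z up, the work surface at z = 0. Lengths are in m, angles in rad, forces in N, time in s.
With the tool pointing down it reaches from about 0.425 to 1.025 m from the base axis. Payload 9.4 kg.
Tool frame: the origin (TCP) lies midway between the tips of the shut fingers; the grasp point (between the pads) lies 19 mm behind it (grip_depth is the z of the grasp point in the tool frame, in m); z points along the fingers, y is the line along which they close (so a half turn about z gives the same grasp; the last joint's range is limited). The gripper opens to 85 mm and grips with 20 to 120 N. Pads are 22 mm wide; open, the fingers measure 114 mm over their backs; the gripper's body (76 mm by 85 mm) begins 54 mm behind the grasp point. The pads swing forward as they close: fully open they stand 13 mm farther back than shut.
Start: joints at [1.207, 0.599, -0.003, 1.599, 0.002, 0.943, -0.08], TCP at [0.205, -0.695, 0.231] pointing down, gripper open.
Joint ranges: [-2.57, 2.57], [-0.35, 1.97], [-1.29, 1.29], [0.11, 2.56], [-1.05, 4.19], [0.11, 1.86], [-2.63, 2.63]. Speed limits (rad/s): [2.22, 2.22, 3.01, 3.01, 3.14, 3.14, 3.14].

## Interface

Orientations are given as a rotation vector (axis times angle).
In Python, from plant import sense, get_image, get_calibration, hand_in, grip_depth gives the robot as it stands.
- The arm moves only by the tool carry_out, never from a script. Its argument "motion" is a list of rows, each a list of 6 numbers: the shift along the tool's x, y, z scaled (see below), then the turn, a rotation vector about the tool's x, y, z scaled (see below). In form: [[dx, dy, dz, rx, ry, rz], ...]. A call has 1 to 5 rows; each row shifts and turns the commanded pose from where the row before left it, along the tool's axes as they then stand; what a row does not reach is not made up. The controller multiplies each number of a shift by 2.5 cm and each number of a turn by 8 degrees. A row lasts 1/10 s, in which the tool goes at most 50 mm and 8.59 degrees, less where a joint would pass 70% of its speed; a pose out of reach is approached as far as the arm can. A call with a number of a shift or a turn outside -1 to 1 is refused whole. A call with a gripper value outside its range is refused whole. "gripper" is the gripper command: -1 is fully open, 1 is shut, values between are in proportion, set as the call begins (left out, the last holds). The fingers move at their own pace and stop on an object; "grip_force" is the grip in N (left out, the last holds). Time passes only in rows, so rows that do not move let the fingers close. It gives the time, the measured TCP pose, the force, the opening and the grip force at its end, in the units of the state.
- sense(): the state, without advancing time (a new reading comes with each control period).
- get_image(name): name is "side" or "top"; returns the picture (400x640x3 uint8, red, green, blue); there is no depth.
- get_calibration(name): a dict with "camera_matrix" (3x3 intrinsics, pixels), "view" (4x4, takes a point from world to camera coordinates). Camera axes: x right, y up, looking along -z (the intrinsics and any distortion apply to the point x, -y, -z); pixel columns grow to the right and rows downward; lengths in m; the calibration is good to about 2 mm. A picture is of the moment at which its call begins. get_calibration takes no time and is no camera call.
- hand_in(): hands the job in; it is judged then, once.
The state is a dict: "clock": time; "joint_positions": joint angles; "joint_vel": joint speeds; "effort": joint torques, N m; "tcp_pos": TCP position; "tcp_rot": TCP orientation; "force": force on the tool from outside, world axes, zero at the start; "wrist_torque": the same for the moment, N m; "opening": finger opening in m; "grip_force": force on a finger pad.
Only numpy, scipy, OpenCV 4.12 (cv2) and the standard library are available. Lean on these libraries where they do the work, as an engineer would, in place of code of your own. Each camera call takes 0.05 s, during which the arm holds its last target. There are 200 camera calls.

## Working session

There is one attempt and no reset: what is moved stays moved. The work goes in short steps, Python scripts to look and compute and a tool call to move; the robot and the scene stay as the last step left them, time stands still between calls to the robot, and variables do not carry over. Pictures are saved under pics/ and viewed, at most 10 in all, crops included, and the job is handed in when it is done.

Besides the shell and the picture viewer there is one more tool, called after "Call:" as name(argument=value, ...), one argument or row to a line, values as JSON. carry_out: Moves the arm, as the interface text tells. Shifts and turns lie within -1 to 1; 1 stands for 2.5 cm of shift or 8 degrees of turn. Its arguments: {"type":"object","properties":{"motion":{"type":"array"},"gripper":{"type":"number"},"grip_force":{"type":"number"}},"required":["motion"]}

```bash
mkdir -p pics; python3 - <<'E'
from plant import *
import cv2,numpy as np
for n in("top","side"):
    cv2.imwrite(f"pics/{n}0.png",get_image(n)[:,:,::-1]); c=get_calibration(n); print(c)
s=sense(); print({k:np.round(v,4) for k,v in s.items()}, grip_depth)
E
```

```text
{'camera_matrix': array([[498.7216563 ,   0.        , 318.90715366],
       [  0.        , 498.7216563 , 209.11583925],
       [  0.        ,   0.        ,   1.        ]]), 'view': array([[-0.01084048, -0.9999166 , -0.00701908,  0.07546589],
       [ 0.9961825 , -0.01140752,  0.0865465 , -0.52575545],
       [-0.08661935, -0.00605408,  0.99622309, -1.50236036],
       [ 0.        ,  0.        ,  0.        ,  1.        ]])}
{'camera_matrix': array([[385.63306067,   0.        , 325.1511554 ],
       [  0.        , 385.63306067, 203.54735218],
       [  0.        ,   0.        ,   1.        ]]), 'view': array([[ 0.99122251, -0.13121131, -0.01617173, -0.50599789],
       [ 0.11183359,  0.76695677,  0.6318786 , -0.15547419],
       [-0.0705066 , -0.62814084,  0.77489864, -0.87285282],
       [ 0.        ,  0.        ,  0.        ,  1.        ]])}
{'clock': np.float64(0.1), 'joint_positions': array([ 1.2073,  0.6001, -0.0025,  1.6   ,  0.0018,  0.9429, -0.0798]), 'joint_vel': array([ 0.0005, -0.0017, -0.0007, -0.0032, -0.0018,  0.0001,  0.0006]), 'effort': array([ 7.00000e-03, -7.77990e+01,  1.56980e+00, -2.58625e+01,
        1.25000e-02,  5.50000e-03, -0.00000e+00]), 'tcp_pos': array([ 0.2049, -0.695 ,  0.2305]), 'tcp_rot': array([-3.108e+00, -4.488e-01,  5.000e-04]), 'force': array([-0.3201, -0.4677,  0.6932]), 'wrist_torque': array([0.0014, 0.0276, 0.0563]), 'grip_force': np.float64(0.0), 'opening': np.float64(0.0854)} -0.0187
```

View pics/top0.png

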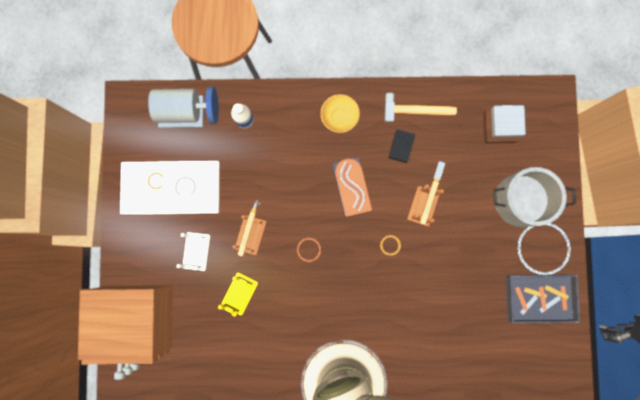

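View pics/side0.png

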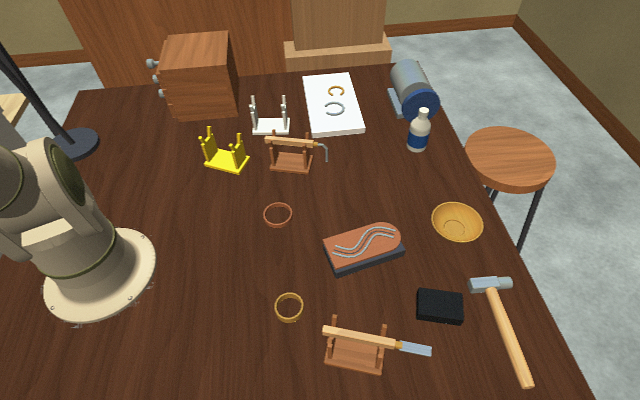

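Top: two tools in wooden rests, one at (250,230) with a thin bent neck near (255,203) and one at (430,200) with a flat pale blade. In the side view the tool at (295,147) has the bent-down tip at (325,155), so that is the burnisher. The white (195,250) and yellow (238,295) rests are decoys. The plaque is at (352,187). I'll confirm with an enlarged mosaic.

```bash
python3 - <<'E'
import cv2,numpy as np
t=cv2.imread("pics/top0.png");s=cv2.imread("pics/side0.png")
r=lambda im,x,y,w,h,W,H:cv2.resize(im[y:y+h,x:x+w],(W,H),interpolation=cv2.INTER_CUBIC)
a=r(t,225,190,50,75,400,600); 
b=np.vstack([r(t,320,150,64,72,0,0) if 0 else r(t,322,152,60,70,300,350),r(s,255,120,90,60,300,250) if 0 else r(s,255,125,84,70,300,250)])
cv2.imwrite("pics/mos.png",np.hstack([a,b]))
E
```

```text
(no output)
```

View pics/mos.png

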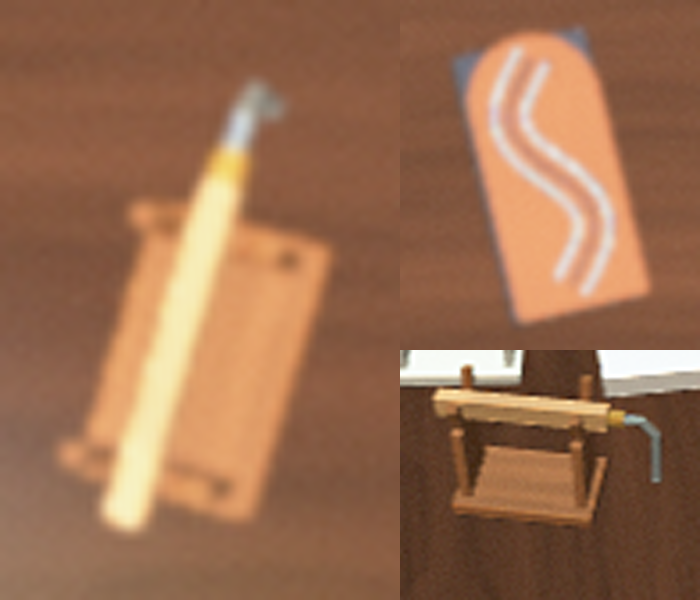

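The mosaic confirms it: left tool has a brass ferrule and bent-down neck (burnisher); the plaque's half-round end is at the far side (top), square end near the robot. Now fitting poses.

```bash
cat > h.py <<'E'
import cv2,numpy as np
from scipy.optimize import minimize
from plant import get_calibration
C={n:get_calibration(n) for n in("top","side")}
def proj(n,P):
    c=C[n];P=np.atleast_2d(P);q=P@c["view"][:3,:3].T+c["view"][:3,3]
    q=q*[1,-1,-1];u=q@c["camera_matrix"].T;return u[:,:2]/u[:,2:]
def Rz(a):return np.array([[np.cos(a),-np.sin(a),0],[np.sin(a),np.cos(a),0],[0,0,1]])
def place(p,P,z0=0):return np.asarray(P)@Rz(p[2]).T+[p[0],p[1],z0]
def unproj(n,uv,z):
    f=lambda xy:np.sum((proj(n,[*xy,z])[0]-uv)**2)
    return minimize(f,[.5,0],method="Nelder-Mead",options=dict(xatol=1e-5,fatol=1e-6)).x
S=8
def fit(masks,P,p0):
    """masks: {cam:(mask,x0,y0)} upsampled S; P: convex solid points in world-up frame"""
    def cost(p):
        J=0
        for n,(m,x0,y0) in masks.items():
            h=cv2.convexHull(((proj(n,place(p,P))-[x0,y0]+.5)*S-.5).astype(np.float32))
            r=np.zeros_like(m);cv2.fillConvexPoly(r,np.round(h*16).astype(np.int32),1,cv2.LINE_8,4)
            J+=1-(r&m).sum()/max(1,(r|m).sum())
        return J
    best=None
    for d in ([0,0,0],[.004,-.004,.05],[-.004,.004,-.05]):
        q=np.array(p0)+d
        s=q+np.vstack([np.zeros(3),np.diag([.006,.006,.08])])
        r=minimize(cost,p0,method="Nelder-Mead",options=dict(initial_simplex=s,xatol=1e-5,fatol=1e-5,maxiter=300))
        if best is None or r.fun<best.fun:best=r
    return best.x,best.fun
def crop(im,x,y,w,h):return cv2.resize(im[y:y+h,x:x+w],None,fx=S,fy=S,interpolation=cv2.INTER_CUBIC)
E
cat > m.py <<'E'
from h import *
I={n:cv2.imread(f"pics/{n}0.png") for n in C}
def big(m):
    m=cv2.morphologyEx(m.astype(np.uint8),cv2.MORPH_CLOSE,np.ones((25,25)))
    k,l,s,_=cv2.connectedComponentsWithStats(m);return (l==1+np.argmax(s[1:,4])).astype(np.uint8)
def masks(win,f):
    o={}
    for n,(x,y,w,h) in win.items():
        c=crop(I[n],x,y,w,h).astype(int);o[n]=(big(f(c,n)),x,y)
    return o
# plaque
mp=masks(dict(top=(322,150,62,75),side=(312,215,100,65)),lambda c,n:(c[...,2]>(165 if n=="top" else 150)))
a=np.linspace(np.pi/2,3*np.pi/2,40)
out=np.r_[np.c_[-.045+.04*np.cos(a),.04*np.sin(a)],[[.085,-.04],[.085,.04]]]
P=np.vstack([np.c_[out,np.full(len(out),.045)]])
p0=[*unproj("top",[352,187],.045),np.pi+.25]
mh=masks(dict(top=(225,195,50,75),side=(255,125,84,50)),lambda c,n:(c[...,2]>200)&(c[...,1]>165)&(c[...,0]<c[...,1]-25) if n=="top" else (c[...,2]>165)&(c[...,1]>120)&(c[...,0]<c[...,1]-20))
H=np.array([[x,y,z] for x in(-.065,.065) for y in(-.007,.007) for z in(.075,.093)])
h0=[*unproj("top",[246,228],.084),-.3]
for nm,m,Q,q0 in(("plaque",mp,P,p0),("handle",mh,H,h0)):
    for cams in(("top",),("side",),("top","side")):
        print(nm,cams,*fit({k:m[k] for k in cams},Q,q0))
    cv2.imwrite(f"pics/mask_{nm}.png",m["top"][0]*255)
    pf,_=fit(m,Q,q0);np.save(nm+".npy",pf)
# overlay
pq,hq=np.load("plaque.npy"),np.load("handle.npy")
xs=np.linspace(-.065,.065,60);seam=np.c_[xs,.018*np.sin(2*np.pi*xs/.13),0*xs+.045]
cols=[]
for n,(x,y,w,h),(x2,y2,w2,h2) in(("top",(322,150,62,75),(225,195,50,75)),("side",(312,215,100,65),(250,120,90,65))):
    r=[]
    for (X,Y,W,Hh) in((x,y,w,h),(x2,y2,w2,h2)):
        c=cv2.resize(I[n][Y:Y+Hh,X:X+W],(W*4,Hh*4),interpolation=cv2.INTER_CUBIC)
        def dr(pts,col):cv2.polylines(c,[np.round(((proj(n,pts)-[X,Y]+.5)*4-.5)*16).astype(np.int32)],False,col,1,cv2.LINE_AA,4)
        dr(place(pq,P),(255,0,0));dr(place(pq,seam),(0,255,0))
        dr(place(hq,H[[1,3,7,5,1]]),(255,0,0));dr(place(hq,H[[0,2,6,4,0]]),(0,255,0));dr(place(hq,[[.065,0,.084],[.1,0,.084],[.1,0,.024]]),(0,0,255))
        r.append(c)
    cols.append(r)
r1=np.hstack([cv2.copyMakeBorder(c,0,300-c.shape[0],0,400-c.shape[1],0) for c in cols[0]])
r2=np.hstack([cv2.copyMakeBorder(c,0,300-c.shape[0],0,400-c.shape[1],0) for c in cols[1]])
cv2.imwrite("pics/ov.png",np.vstack([r1,r2]))
E
python3 m.py
```

```text
plaque ('top',) [ 0.59466656 -0.03108198  3.38817457] 0.057826853097271314
plaque ('side',) [ 0.59434996 -0.03196045  3.36148449] 0.010883919062832814
plaque ('top', 'side') [ 0.5945051  -0.03198978  3.36131714] 0.0693154656978151
handle ('top',) [ 0.45303629  0.28311366 -0.28753535] 0.2551226292427028
handle ('side',) [ 0.45220063  0.28455251 -0.35828548] 0.30808192725315775
handle ('top', 'side') [ 0.45269198  0.28325897 -0.29112478] 0.5859367742116249
```

View pics/ov.png

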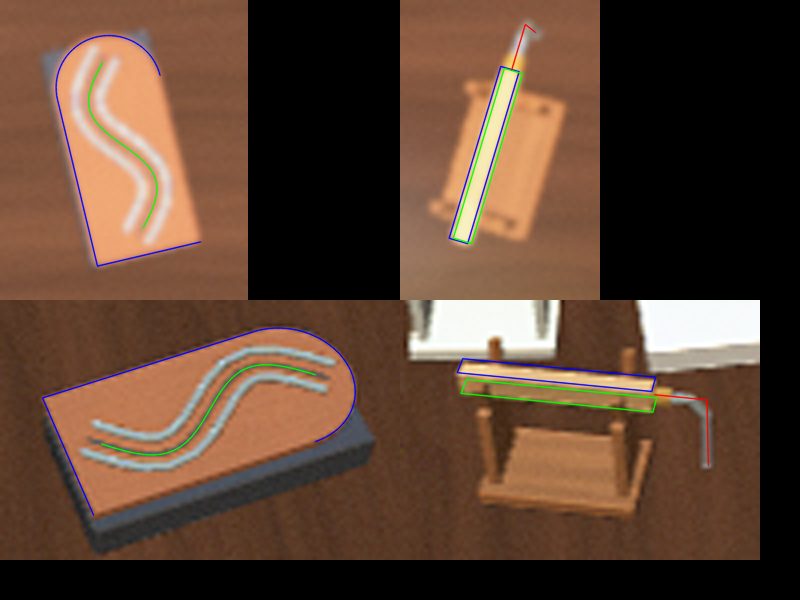

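Fits agree well (seam overlays the channel, handle outline exact). Plaque ≈ (0.594,−0.032), yaw ≈3.37; handle (0.4527,0.2832), yaw −0.29. Planner next.

```bash
cat > plan.py <<'E'
# rows for the move tool, from a commanded pose (x,y,z,theta): tool z straight down, tool x at yaw theta
import numpy as np, json
def Rt(t):c,s=np.cos(t),np.sin(t);return np.array([[c,s,0],[s,-c,0],[0,0,-1]])
def rows(pose,wps,step=.0245,nmin=1,dec=2):
    p=np.array(pose,float);out=[]
    for w in wps:
        w=np.array(w,float);s=p.copy()
        n=max(nmin,int(np.ceil(max(np.linalg.norm(w[:3]-s[:3])/step,abs(w[3]-s[3])/np.radians(7.9)))))
        for i in range(1,n+1):
            g=s+(w-s)*i/n
            d=np.round(Rt(p[3]).T@(g[:3]-p[:3])/.025,dec);t=np.round(-(g[3]-p[3])/np.radians(8),dec)
            p[:3]+=Rt(p[3])@d*.025;p[3]-=t*np.radians(8)
            out.append([*(d+0.),0,0,t+0.])
    return out,p
def show(r,p):
    for i in range(0,len(r),5):print(json.dumps([[float(x) if x else 0 for x in q] for q in r[i:i+5]]))
    print("end",np.round(p,4).tolist())
E
python3 - <<'E'
from plan import *;from plant import sense;from scipy.spatial.transform import Rotation as R
s=sense();M=R.from_rotvec(s["tcp_rot"]).as_matrix();th=np.arctan2(M[1,0],M[0,0]);print(M.round(4),th)
d=np.radians
show(*rows([.205,-.695,.231,th],[[.15,-.5,.231,d(17)],[.36,-.36,.23,d(45)],[.5,0,.2,d(90)],[.4527,.2832,.17,np.pi-.291]]))
E
```

```text
[[ 9.591e-01  2.829e-01 -5.000e-04]
 [ 2.829e-01 -9.591e-01  1.300e-03]
 [-1.000e-04 -1.400e-03 -1.000e+00]] 0.28682071469002707
[[0.01, -0.9, 0, 0, 0, -0.01], [0.01, -0.9, 0, 0, 0, -0.01], [0.02, -0.9, 0, 0, 0, 0], [0.01, -0.9, 0, 0, 0, -0.01], [0.01, -0.9, 0, 0, 0, -0.01]]
[[0.02, -0.9, 0, 0, 0, -0.01], [0.02, -0.9, 0, 0, 0, -0.01], [0.01, -0.9, 0, 0, 0, 0], [0.02, -0.9, 0, 0, 0, -0.01], [0.88, -0.26, 0, 0, 0, -0.32]]
[[0.89, -0.23, 0.01, 0, 0, -0.32], [0.9, -0.18, 0, 0, 0, -0.31], [0.91, -0.15, 0, 0, 0, -0.32], [0.91, -0.1, 0.01, 0, 0, -0.32], [0.91, -0.07, 0, 0, 0, -0.32]]
[[0.92, -0.02, 0.01, 0, 0, -0.32], [0.92, 0.02, 0, 0, 0, -0.32], [0.92, 0.06, 0, 0, 0, -0.31], [0.91, 0.1, 0.01, 0, 0, -0.32], [0.91, 0.14, 0, 0, 0, -0.32]]
[[0.88, -0.39, 0.07, 0, 0, -0.35], [0.91, -0.34, 0.08, 0, 0, -0.35], [0.91, -0.31, 0.07, 0, 0, -0.35], [0.93, -0.25, 0.08, 0, 0, -0.36], [0.95, -0.21, 0.07, 0, 0, -0.35]]
[[0.95, -0.16, 0.08, 0, 0, -0.35], [0.96, -0.12, 0.07, 0, 0, -0.35], [0.96, -0.07, 0.08, 0, 0, -0.35], [0.97, -0.02, 0.07, 0, 0, -0.35], [0.96, 0.02, 0.08, 0, 0, -0.36]]
[[0.96, 0.08, 0.07, 0, 0, -0.35], [0.96, 0.12, 0.08, 0, 0, -0.35], [0.95, 0.17, 0.07, 0, 0, -0.35], [0.94, 0.21, 0.08, 0, 0, -0.35], [0.93, 0.26, 0.07, 0, 0, -0.35]]
[[0.92, 0.3, 0.08, 0, 0, -0.36], [0.94, -0.16, 0.1, 0, 0, -0.76], [0.96, -0.05, 0.1, 0, 0, -0.77], [0.96, 0.04, 0.1, 0, 0, -0.76], [0.94, 0.15, 0.1, 0, 0, -0.76]]
[[0.92, 0.25, 0.1, 0, 0, -0.77], [0.9, 0.35, 0.1, 0, 0, -0.76], [0.85, 0.43, 0.1, 0, 0, -0.76], [0.8, 0.53, 0.1, 0, 0, -0.77], [0.74, 0.61, 0.1, 0, 0, -0.76]]
[[0.67, 0.68, 0.1, 0, 0, -0.76], [0.59, 0.75, 0.1, 0, 0, -0.77], [0.51, 0.81, 0.1, 0, 0, -0.76]]
end [0.4528, 0.2832, 0.17, 2.8504]
```

Call:
carry_out(
  motion=[
    [0.01, -0.9, 0, 0, 0, -0.01],
    [0.01, -0.9, 0, 0, 0, -0.01],
    [0.02, -0.9, 0, 0, 0, 0],
    [0.01, -0.9, 0, 0, 0, -0.01],
    [0.01, -0.9, 0, 0, 0, -0.01],
  ],
  gripper=-1,
)

```text
clock: 0.6
tcp_pos: [0.1741, -0.586, 0.2309]
tcp_rot: [-3.107, -0.458, 0.0]
force: [-0.4, -0.7, 0.9]
opening: 0.0851
grip_force: 0.0
```

Call:
carry_out(
  motion=[
    [0.02, -0.9, 0, 0, 0, -0.01],
    [0.02, -0.9, 0, 0, 0, -0.01],
    [0.01, -0.9, 0, 0, 0, 0],
    [0.02, -0.9, 0, 0, 0, -0.01],
    [0.88, -0.26, 0, 0, 0, -0.32],
  ],
)

```text
clock: 1.1
tcp_pos: [0.166, -0.4861, 0.2311]
tcp_rot: [-3.095, -0.528, 0.003]
force: [1.5, -1.1, -0.1]
opening: 0.0853
grip_force: 0.0
```

Call:
carry_out(
  motion=[
    [0.89, -0.23, 0.01, 0, 0, -0.32],
    [0.9, -0.18, 0, 0, 0, -0.31],
    [0.91, -0.15, 0, 0, 0, -0.32],
    [0.91, -0.1, 0.01, 0, 0, -0.32],
    [0.91, -0.07, 0, 0, 0, -0.32],
  ],
)

```text
clock: 1.6
tcp_pos: [0.2651, -0.4234, 0.2306]
tcp_rot: [-3.017, -0.876, 0.0]
force: [0.2, 0.1, -0.2]
opening: 0.0852
grip_force: 0.0
```

Call:
carry_out(
  motion=[
    [0.92, -0.02, 0.01, 0, 0, -0.32],
    [0.92, 0.02, 0, 0, 0, -0.32],
    [0.92, 0.06, 0, 0, 0, -0.31],
    [0.91, 0.1, 0.01, 0, 0, -0.32],
    [0.91, 0.14, 0, 0, 0, -0.32],
  ],
)

```text
clock: 2.1
tcp_pos: [0.3608, -0.3597, 0.2301]
tcp_rot: [-2.901, -1.205, 0.0]
force: [-1.2, -0.4, 0.0]
opening: 0.0856
grip_force: 0.0
```

Tracking is tight (<1 mm, no lag). Continue.

Call:
carry_out(
  motion=[
    [0.88, -0.39, 0.07, 0, 0, -0.35],
    [0.91, -0.34, 0.08, 0, 0, -0.35],
    [0.91, -0.31, 0.07, 0, 0, -0.35],
    [0.93, -0.25, 0.08, 0, 0, -0.36],
    [0.95, -0.21, 0.07, 0, 0, -0.35],
  ],
)

```text
clock: 2.6
tcp_pos: [0.4041, -0.2469, 0.2208]
tcp_rot: [-2.732, -1.551, 0.0]
force: [0.1, 0.7, 0.8]
opening: 0.0856
grip_force: 0.0
```

Call:
carry_out(
  motion=[
    [0.95, -0.16, 0.08, 0, 0, -0.35],
    [0.96, -0.12, 0.07, 0, 0, -0.35],
    [0.96, -0.07, 0.08, 0, 0, -0.35],
    [0.97, -0.02, 0.07, 0, 0, -0.35],
    [0.96, 0.02, 0.08, 0, 0, -0.36],
  ],
)

```text
clock: 3.1
tcp_pos: [0.4477, -0.1344, 0.2113]
tcp_rot: [-2.521, -1.875, 0.0]
force: [0.1, -0.5, -0.3]
opening: 0.0849
grip_force: 0.0
```

Call:
carry_out(
  motion=[
    [0.96, 0.08, 0.07, 0, 0, -0.35],
    [0.96, 0.12, 0.08, 0, 0, -0.35],
    [0.95, 0.17, 0.07, 0, 0, -0.35],
    [0.94, 0.21, 0.08, 0, 0, -0.35],
    [0.93, 0.26, 0.07, 0, 0, -0.35],
  ],
)

```text
clock: 3.6
tcp_pos: [0.4914, -0.0221, 0.202]
tcp_rot: [-2.274, -2.168, 0.001]
force: [0.4, -0.1, 1.0]
opening: 0.0853
grip_force: 0.0
```

Call:
carry_out(
  motion=[
    [0.92, 0.3, 0.08, 0, 0, -0.36],
    [0.94, -0.16, 0.1, 0, 0, -0.76],
    [0.96, -0.05, 0.1, 0, 0, -0.77],
    [0.96, 0.04, 0.1, 0, 0, -0.76],
    [0.94, 0.15, 0.1, 0, 0, -0.76],
  ],
)

```text
clock: 4.1
tcp_pos: [0.4838, 0.0948, 0.19]
tcp_rot: [-1.695, -2.645, 0.0]
force: [0.3, -0.7, -0.9]
opening: 0.0853
grip_force: 0.0
```

Call:
carry_out(
  motion=[
    [0.92, 0.25, 0.1, 0, 0, -0.77],
    [0.9, 0.35, 0.1, 0, 0, -0.76],
    [0.85, 0.43, 0.1, 0, 0, -0.76],
    [0.8, 0.53, 0.1, 0, 0, -0.77],
    [0.74, 0.61, 0.1, 0, 0, -0.76],
  ],
)

```text
clock: 4.6
tcp_pos: [0.4643, 0.2129, 0.1775]
tcp_rot: [-0.939, -2.998, 0.0]
force: [0.3, -0.5, -0.2]
opening: 0.0858
grip_force: 0.0
```

Call:
carry_out(
  motion=[
    [0.67, 0.68, 0.1, 0, 0, -0.76],
    [0.59, 0.75, 0.1, 0, 0, -0.77],
    [0.51, 0.81, 0.1, 0, 0, -0.76],
    [0, 0, 0, 0, 0, 0],
  ],
)

```text
clock: 5.0
tcp_pos: [0.4519, 0.2861, 0.1701]
tcp_rot: [-0.446, -3.109, -0.004]
force: [0.3, 0.1, 0.0]
opening: 0.0853
grip_force: 0.0
```

Call:
carry_out(
  motion=[
    [0, 0, 0.6, 0, 0, 0],
    [0, 0, 0.6, 0, 0, 0],
    [0, 0, 0.6, 0, 0, 0],
    [0, 0, 0.4, 0, 0, 0],
    [0, 0, 0, 0, 0, 0],
  ],
)

```text
clock: 5.5
tcp_pos: [0.4523, 0.2819, 0.1135]
tcp_rot: [-0.456, -3.106, 0.003]
force: [-0.1, 1.6, 0.1]
opening: 0.0853
grip_force: 0.0
```

```bash
python3 - <<'E'
from plan import *;from plant import *;from scipy.spatial.transform import Rotation as R
import cv2
for n in("top","side"):cv2.imwrite(f"pics/{n}1.png",get_image(n)[:,:,::-1])
s=sense();M=R.from_rotvec(s["tcp_rot"]).as_matrix();th=np.arctan2(M[1,0],M[0,0]);print(s["tcp_pos"].round(4),th)
e=np.array([.4527,.2832,0])-s["tcp_pos"];print("tool err mm",(M.T@e*1e3).round(2))
t=cv2.imread("pics/top1.png");q=cv2.imread("pics/side1.png")
r=lambda im,x,y,w,h,W,H:cv2.resize(im[y:y+h,x:x+w],(W,H),interpolation=cv2.INTER_CUBIC)
cv2.imwrite("pics/g1.png",np.hstack([r(t,210,180,80,100,400,500),r(q,250,80,80,100,400,500)]))
E
```

```text
[0.4527 0.2828 0.115 ] 2.850409338479186
tool err mm [8.0000e-02 4.4000e-01 1.1499e+02]
```

View pics/g1.png

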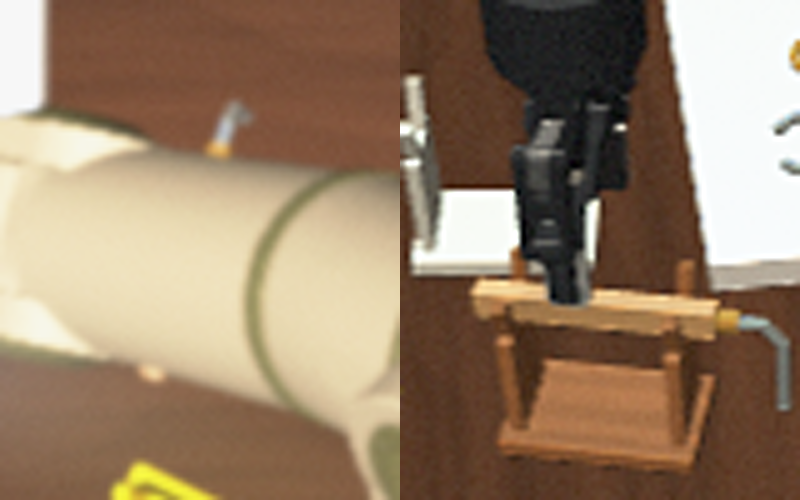

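The picture shows the fingers straddling the handle's middle (side crop ≈ (570,290)). Descend and grip.

Call:
carry_out(
  motion=[
    [0, 0, 0.6, 0, 0, 0],
    [0, 0, 0.6, 0, 0, 0],
    [0, 0, 0.5, 0, 0, 0],
    [0, 0, 0.34, 0, 0, 0],
    [0, 0, 0, 0, 0, 0],
  ],
)

```text
clock: 6.1
tcp_pos: [0.4524, 0.2826, 0.0631]
tcp_rot: [-0.455, -3.107, 0.002]
force: [0.1, -0.5, 0.4]
opening: 0.0851
grip_force: 0.0
```

Call:
carry_out(
  motion=[
    [0, 0, 0, 0, 0, 0],
    [0, 0, 0, 0, 0, 0],
    [0, 0, 0, 0, 0, 0],
    [0, 0, 0, 0, 0, 0],
    [0, 0, 0, 0, 0, 0],
  ],
  gripper=1,
  grip_force=110,
)

```text
clock: 6.6
tcp_pos: [0.453, 0.2828, 0.0646]
tcp_rot: [0.456, 3.108, 0.0]
force: [-3.8, -3.0, 26.5]
opening: 0.0129
grip_force: 71.8
```

Call:
carry_out(
  motion=[
    [0, 0, 0, 0, 0, 0],
    [0, 0, 0, 0, 0, 0],
    [0, 0, 0, 0, 0, 0],
  ],
)

```text
clock: 6.9
tcp_pos: [0.453, 0.2828, 0.0648]
tcp_rot: [0.456, 3.108, 0.0]
force: [-1.4, -1.2, 5.8]
opening: 0.0124
grip_force: 107.3
```

Call:
carry_out(
  motion=[
    [0, 0, -0.4, 0, 0, 0],
    [0, 0, -0.8, 0, 0, 0],
    [0, 0, -0.9, 0, 0, 0],
    [0, 0, -0.9, 0, 0, 0],
    [0, 0, -0.84, 0, 0, 0],
  ],
)

```text
clock: 7.4
tcp_pos: [0.4527, 0.2827, 0.1618]
tcp_rot: [-0.455, -3.108, -0.0]
force: [0.7, 1.2, -1.0]
opening: 0.0122
grip_force: 107.3
```

```bash
python3 - <<'E'
from plan import *
from plant import sense
print(sense()["force"].round(2))
show(*rows([.4528,.2832,.160,2.8504],[[.658,.0824,.115,np.pi/2]],step=.022))
E
```

```text
[ 0.71  1.16 -1.01]
[[-0.73, -0.38, 0.13, 0, 0, 0.65], [-0.75, -0.32, 0.13, 0, 0, 0.66], [-0.79, -0.24, 0.13, 0, 0, 0.65], [-0.8, -0.17, 0.12, 0, 0, 0.66], [-0.81, -0.1, 0.13, 0, 0, 0.65]]
[[-0.82, -0.02, 0.13, 0, 0, 0.66], [-0.82, 0.06, 0.13, 0, 0, 0.65], [-0.81, 0.12, 0.13, 0, 0, 0.66], [-0.8, 0.21, 0.13, 0, 0, 0.65], [-0.77, 0.27, 0.13, 0, 0, 0.66]]
[[-0.75, 0.34, 0.12, 0, 0, 0.65], [-0.71, 0.41, 0.13, 0, 0, 0.66], [-0.67, 0.47, 0.13, 0, 0, 0.65], [-0.62, 0.53, 0.13, 0, 0, 0.65]]
end [0.6579, 0.0824, 0.115, 1.5714]
```

Call:
carry_out(
  motion=[
    [-0.73, -0.38, 0.13, 0, 0, 0.65],
    [-0.75, -0.32, 0.13, 0, 0, 0.66],
    [-0.79, -0.24, 0.13, 0, 0, 0.65],
    [-0.8, -0.17, 0.12, 0, 0, 0.66],
    [-0.81, -0.1, 0.13, 0, 0, 0.65],
  ],
)

```text
clock: 7.9
tcp_pos: [0.5265, 0.2104, 0.1448]
tcp_rot: [-1.153, -2.922, -0.0]
force: [0.2, -0.2, -1.0]
opening: 0.0121
grip_force: 107.2
```

Call:
carry_out(
  motion=[
    [-0.82, -0.02, 0.13, 0, 0, 0.66],
    [-0.82, 0.06, 0.13, 0, 0, 0.65],
    [-0.81, 0.12, 0.13, 0, 0, 0.66],
    [-0.8, 0.21, 0.13, 0, 0, 0.65],
    [-0.77, 0.27, 0.13, 0, 0, 0.66],
  ],
)

```text
clock: 8.4
tcp_pos: [0.5998, 0.1388, 0.1284]
tcp_rot: [-1.786, -2.584, -0.0]
force: [0.5, -0.2, -1.1]
opening: 0.0121
grip_force: 107.2
```

Call:
carry_out(
  motion=[
    [-0.75, 0.34, 0.12, 0, 0, 0.65],
    [-0.71, 0.41, 0.13, 0, 0, 0.66],
    [-0.67, 0.47, 0.13, 0, 0, 0.65],
    [-0.62, 0.53, 0.13, 0, 0, 0.65],
    [0, 0, 0, 0, 0, 0],
  ],
)

```text
clock: 8.9
tcp_pos: [0.6594, 0.0792, 0.1152]
tcp_rot: [2.227, 2.215, -0.001]
force: [-0.6, -0.6, -1.4]
opening: 0.0125
grip_force: 107.3
```

Call:
carry_out(
  motion=[
    [0, 0, 0.3, 0, 0, 0],
    [0, 0, 0.3, 0, 0, 0],
    [0, 0, 0, 0, 0, 0],
    [0, 0, 0, 0, 0, 0],
    [0, 0, 0, 0, 0, 0],
  ],
)

```text
clock: 9.4
tcp_pos: [0.6578, 0.0825, 0.1004]
tcp_rot: [-2.22, -2.223, -0.0]
force: [-0.5, -0.4, -0.2]
opening: 0.0123
grip_force: 107.3
```

```bash
cat > ov2.py <<'E'
import sys
from h import *
from plant import *
tag=sys.argv[1];zt=float(sys.argv[2])
s=sense();p=s["tcp_pos"];print(p.round(4),s["tcp_rot"].round(4),s["force"].round(2))
from scipy.spatial.transform import Rotation as R
th=R.from_rotvec(s["tcp_rot"]).as_matrix()[:,0];ps=np.arctan2(th[1],th[0])-np.pi
pq=[.5944,-.032,3.365]
xs=np.linspace(-.065,.065,60);seam=np.c_[xs,.018*np.sin(2*np.pi*xs/.13),0*xs+.045]
B=[p[0],p[1],ps];o=[]
for n,(X,Y,W,H),k in(("top",(300,140,100,100),5),("side",(320,150,110,120),5)):
    im=get_image(n)[:,:,::-1];cv2.imwrite(f"pics/{n}_{tag}.png",im)
    c=cv2.resize(im[Y:Y+H,X:X+W],None,fx=k,fy=k,interpolation=cv2.INTER_CUBIC)
    def dr(pts,col):cv2.polylines(c,[np.round(((proj(n,pts)-[X,Y]+.5)*k-.5)*16).astype(np.int32)],False,col,1,cv2.LINE_AA,4)
    dr(place(pq,seam),(0,255,0))
    zh=p[2]-.0408+.060
    dr(place(B,[[.065,0,zh],[.1,0,zh],[.1,0,zh-.06]]),(0,0,255))
    o.append(cv2.copyMakeBorder(cv2.resize(c,None,fx=.72,fy=.72,interpolation=cv2.INTER_AREA) if 0 else c,0,600-c.shape[0],0,0,0))
v=np.hstack(o);f=800/v.shape[1];cv2.imwrite(f"pics/o_{tag}.png",cv2.resize(v,None,fx=f,fy=f,interpolation=cv2.INTER_AREA))
E
python3 ov2.py a 0
```

```text
[0.6578 0.0825 0.1004] [-2.2197e+00 -2.2229e+00 -2.0000e-04] [-0.51 -0.36 -0.24]
```

View pics/o_a.png

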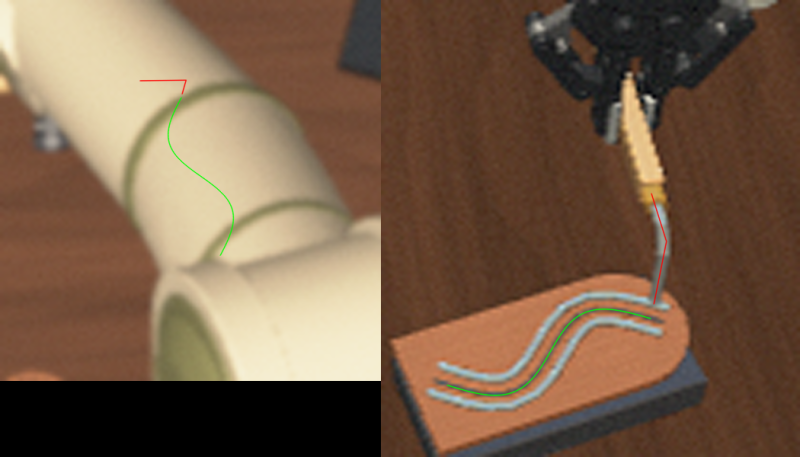

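Side view: tip at crop (657,303), on prediction within ~1 mm, above the seam's start. Lower until just above the copper.

Call:
carry_out(
  motion=[
    [0, 0, 0.2, 0, 0, 0],
    [0, 0, 0.18, 0, 0, 0],
    [0, 0, 0.1, 0, 0, 0],
    [0, 0, 0, 0, 0, 0],
  ],
)

```text
clock: 9.9
tcp_pos: [0.6576, 0.082, 0.0876]
tcp_rot: [-2.22, -2.222, 0.001]
force: [-0.6, 0.2, -1.5]
opening: 0.0122
grip_force: 107.3
```

```bash
python3 ov2.py b 0; python3 - <<'E'
import cv2
im=cv2.imread("pics/side_b.png")[200:275,310:410];cv2.imwrite("pics/sb.png",cv2.resize(im,None,fx=8,fy=8,interpolation=cv2.INTER_CUBIC))
from h import *
pq=[.5944,-.032,3.365];P=place(pq,[[-.065,0,.045]])
print((proj("side",P)-[310,200]+.5)*8, (proj("side",[.6578,-.0175,.0472])-[310,200]+.5)*8)
E
```

```text
[0.6576 0.082  0.0876] [-2.2203e+00 -2.2218e+00  1.3000e-03] [-0.59  0.23 -1.46]
[[646.60567168 268.97628559]] [[647.46955945 264.22690599]]
```

View pics/sb.png

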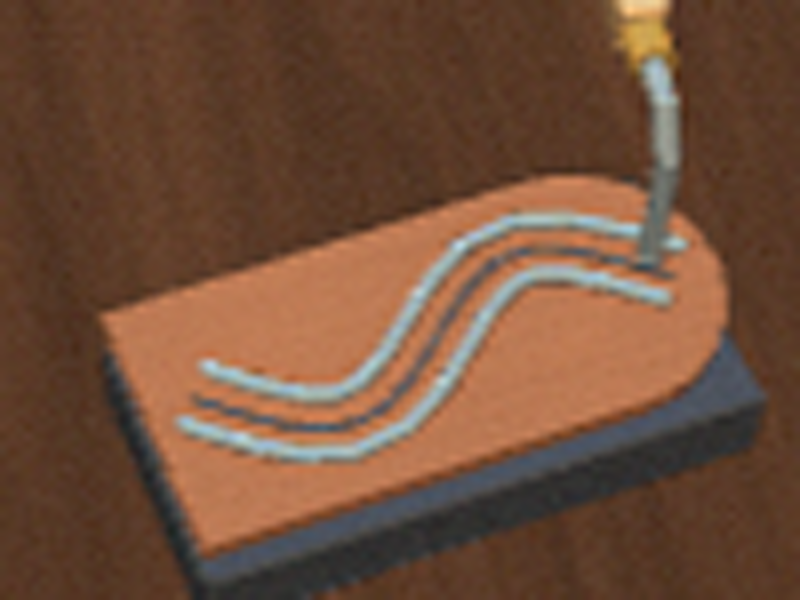

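Tip is in the channel at (650,263) on the dark seam; the drawn seam runs from (672,275) to (195,400). Compare with the predicted points to refine the plaque pose.

```bash
python3 - <<'E'
from h import *
im=cv2.imread("pics/side_b.png").astype(np.float32)
pq=[.5944,-.032,3.365]
for xe in(-.072,-.065,.065,.068,.072):
    print(xe,((proj("side",place(pq,[[xe,.018*np.sin(2*np.pi*xe/.13),.045]]))-[310,200]+.5)*8).round(0))
# dark-line offset along plaque y: sample side image profile at seam (blue-dark = low red)
g=im[...,2]
for x in np.arange(-.05,.0651,.01):
    ys=np.arange(-.004,.00401,.0005);y0=.018*np.sin(2*np.pi*x/.13)
    q=proj("side",place(pq,np.c_[0*ys+x,ys+y0,0*ys+.045])).astype(np.float32)
    v=cv2.remap(g,q[None,:,0],q[None,:,1],cv2.INTER_CUBIC)[0]
    w=np.clip(v.max()*.85-v,0,None);print(round(x,3),"dy mm",round(float((w*ys).sum()/w.sum()*1e3),2))
E
```

```text
-0.072 [[678. 278.]]
-0.065 [[647. 269.]]
0.065 [[219. 409.]]
0.068 [[205. 405.]]
0.072 [[187. 399.]]
-0.05 dy mm 0.11
-0.04 dy mm 0.28
-0.03 dy mm 0.26
-0.02 dy mm 0.48
-0.01 dy mm 0.46
0.0 dy mm 0.37
0.01 dy mm 0.28
0.02 dy mm 0.09
0.03 dy mm -0.55
0.04 dy mm -0.63
0.05 dy mm -0.35
0.06 dy mm -0.79
```

Call:
carry_out(
  motion=[
    [0, 0, 0.08, 0, 0, 0],
    [0, 0, 0.08, 0, 0, 0],
    [0, 0, 0.06, 0, 0, 0],
    [0, 0, 0, 0, 0, 0],
    [0, 0, 0, 0, 0, 0],
  ],
)

```text
clock: 10.5
tcp_pos: [0.6581, 0.0822, 0.0829]
tcp_rot: [2.221, 2.222, 0.0]
force: [0.4, 1.4, 1.1]
opening: 0.0121
grip_force: 107.7
```

```bash
python3 - <<'E'
from h import *
from plan import *
from plant import *
F=[];Z=[]
for i in range(6):
    im=get_image("side");s=sense();F.append(s["force"]);Z.append(s["tcp_pos"])
cv2.imwrite("pics/side_c.png",im[:,:,::-1])
print(np.mean(F,0).round(2),np.std(F,0).round(2),np.mean(Z,0).round(4))
pq=[.5944,-.032,3.358]
# stroke: tip path -> TCP = tip + (0,.1)
x=np.linspace(-.065,.066,4000);S=place(pq,np.c_[x,.018*np.sin(2*np.pi*x/.13),0*x])
l=np.r_[0,np.cumsum(np.linalg.norm(np.diff(S,axis=0),axis=1))]
n=int(round(l[-1]/.003));t=np.linspace(0,l[-1],n+1)[1:]
W=np.c_[np.interp(t,l,S[:,0]),np.interp(t,l,S[:,1])+.1]
print(n,l[-1],S[0])
p0=[.658,.0824,.0825,np.pi/2]
show(*rows(p0,[[a,b,.0825,np.pi/2] for a,b in W]))
E
```

```text
[0.28 1.11 1.63] [0.32 0.49 0.43] [0.6581 0.0822 0.0829]
51 0.15322176157259718 [ 0.65788389 -0.01804306  0.        ]
[[0.04, -0.11, 0, 0, 0, 0], [0.06, -0.11, 0, 0, 0, 0], [0.05, -0.1, 0, 0, 0, 0], [0.06, -0.11, 0, 0, 0, 0], [0.05, -0.11, 0, 0, 0, 0]]
[[0.04, -0.11, 0, 0, 0, 0], [0.04, -0.11, 0, 0, 0, 0], [0.04, -0.12, 0, 0, 0, 0], [0.03, -0.11, 0, 0, 0, 0], [0.01, -0.12, 0, 0, 0, 0]]
[[0.01, -0.12, 0, 0, 0, 0], [-0.01, -0.12, 0, 0, 0, 0], [-0.02, -0.12, 0, 0, 0, 0], [-0.04, -0.11, 0, 0, 0, 0], [-0.05, -0.11, 0, 0, 0, 0]]
[[-0.07, -0.11, 0, 0, 0, 0], [-0.07, -0.09, 0, 0, 0, 0], [-0.08, -0.09, 0, 0, 0, 0], [-0.08, -0.09, 0, 0, 0, 0], [-0.09, -0.08, 0, 0, 0, 0]]
[[-0.09, -0.08, 0, 0, 0, 0], [-0.09, -0.08, 0, 0, 0, 0], [-0.1, -0.07, 0, 0, 0, 0], [-0.09, -0.07, 0, 0, 0, 0], [-0.1, -0.07, 0, 0, 0, 0]]
[[-0.1, -0.08, 0, 0, 0, 0], [-0.09, -0.07, 0, 0, 0, 0], [-0.1, -0.07, 0, 0, 0, 0], [-0.09, -0.08, 0, 0, 0, 0], [-0.09, -0.07, 0, 0, 0, 0]]
[[-0.09, -0.08, 0, 0, 0, 0], [-0.09, -0.09, 0, 0, 0, 0], [-0.08, -0.08, 0, 0, 0, 0], [-0.08, -0.1, 0, 0, 0, 0], [-0.06, -0.1, 0, 0, 0, 0]]
[[-0.06, -0.1, 0, 0, 0, 0], [-0.05, -0.11, 0, 0, 0, 0], [-0.03, -0.12, 0, 0, 0, 0], [-0.02, -0.12, 0, 0, 0, 0], [0, -0.12, 0, 0, 0, 0]]
[[0.01, -0.12, 0, 0, 0, 0], [0.02, -0.12, 0, 0, 0, 0], [0.03, -0.11, 0, 0, 0, 0], [0.04, -0.12, 0, 0, 0, 0], [0.05, -0.11, 0, 0, 0, 0]]
[[0.04, -0.11, 0, 0, 0, 0], [0.06, -0.11, 0, 0, 0, 0], [0.05, -0.1, 0, 0, 0, 0], [0.06, -0.11, 0, 0, 0, 0], [0.05, -0.1, 0, 0, 0, 0]]
[[0.06, -0.11, 0, 0, 0, 0]]
end [0.5297, 0.0546, 0.0825, 1.5708]
```

Net contact force ≈2.8 N (≈2.5 mm sunk). Press 1.25 mm more, then begin the stroke.

Call:
carry_out(
  motion=[
    [0, 0, 0.03, 0, 0, 0],
    [0, 0, 0.02, 0, 0, 0],
    [0, 0, 0, 0, 0, 0],
  ],
)

```text
clock: 11.1
tcp_pos: [0.658, 0.0822, 0.0815]
tcp_rot: [-2.221, -2.222, -0.0]
force: [0.2, 1.5, 1.5]
opening: 0.0122
grip_force: 107.8
```

Call:
carry_out(
  motion=[
    [0.04, -0.11, 0, 0, 0, 0],
    [0.06, -0.11, 0, 0, 0, 0],
    [0.05, -0.1, 0, 0, 0, 0],
    [0.06, -0.11, 0, 0, 0, 0],
    [0.05, -0.11, 0, 0, 0, 0],
  ],
)

```text
clock: 11.6
tcp_pos: [0.6441, 0.0884, 0.0815]
tcp_rot: [2.221, 2.222, -0.001]
force: [1.3, -1.9, 1.9]
opening: 0.0123
grip_force: 107.8
```

Call:
carry_out(
  motion=[
    [0.04, -0.11, 0, 0, 0, 0],
    [0.04, -0.11, 0, 0, 0, 0],
    [0.04, -0.12, 0, 0, 0, 0],
    [0.03, -0.11, 0, 0, 0, 0],
    [0.01, -0.12, 0, 0, 0, 0],
  ],
)

```text
clock: 12.1
tcp_pos: [0.6302, 0.0929, 0.0816]
tcp_rot: [2.22, 2.222, 0.001]
force: [2.2, -1.0, 2.0]
opening: 0.0119
grip_force: 107.8
```

Call:
carry_out(
  motion=[
    [0.01, -0.12, 0.01, 0, 0, 0],
    [-0.01, -0.12, 0.01, 0, 0, 0],
    [-0.02, -0.12, 0.01, 0, 0, 0],
    [-0.04, -0.11, 0, 0, 0, 0],
    [-0.05, -0.11, 0, 0, 0, 0],
  ],
)

```text
clock: 12.6
tcp_pos: [0.6153, 0.0903, 0.0808]
tcp_rot: [-2.22, -2.222, -0.0]
force: [0.7, 1.6, 3.6]
opening: 0.0124
grip_force: 107.9
```

Call:
carry_out(
  motion=[
    [-0.07, -0.11, 0, 0, 0, 0],
    [-0.07, -0.09, 0, 0, 0, 0],
    [-0.08, -0.09, 0, 0, 0, 0],
    [-0.08, -0.09, 0, 0, 0, 0],
    [-0.09, -0.08, 0, 0, 0, 0],
  ],
)

```text
clock: 13.1
tcp_pos: [0.6039, 0.0798, 0.0807]
tcp_rot: [-2.221, -2.222, 0.0]
force: [0.3, 3.4, 3.8]
opening: 0.012
grip_force: 107.9
```

Call:
carry_out(
  motion=[
    [-0.09, -0.08, 0, 0, 0, 0],
    [-0.09, -0.08, 0, 0, 0, 0],
    [-0.1, -0.07, 0, 0, 0, 0],
    [-0.09, -0.07, 0, 0, 0, 0],
    [-0.1, -0.07, 0, 0, 0, 0],
  ],
)

```text
clock: 13.6
tcp_pos: [0.5948, 0.0681, 0.0807]
tcp_rot: [-2.221, -2.222, 0.0]
force: [-0.1, 2.8, 2.8]
opening: 0.0125
grip_force: 107.9
```

Call:
carry_out(
  motion=[
    [-0.1, -0.08, 0, 0, 0, 0],
    [-0.09, -0.07, 0, 0, 0, 0],
    [-0.1, -0.07, 0, 0, 0, 0],
    [-0.09, -0.08, 0, 0, 0, 0],
    [-0.09, -0.07, 0, 0, 0, 0],
  ],
)

```text
clock: 14.1
tcp_pos: [0.5855, 0.0563, 0.0807]
tcp_rot: [-2.221, -2.222, 0.0]
force: [1.4, 2.3, 3.7]
opening: 0.0123
grip_force: 107.9
```

Call:
carry_out(
  motion=[
    [-0.09, -0.08, 0, 0, 0, 0],
    [-0.09, -0.09, 0, 0, 0, 0],
    [-0.08, -0.08, 0, 0, 0, 0],
    [-0.08, -0.1, 0, 0, 0, 0],
    [-0.06, -0.1, 0, 0, 0, 0],
  ],
)

```text
clock: 14.6
tcp_pos: [0.5743, 0.0462, 0.0808]
tcp_rot: [2.221, 2.222, -0.0]
force: [0.6, 2.0, 3.0]
opening: 0.0123
grip_force: 107.9
```

Call:
carry_out(
  motion=[
    [-0.06, -0.1, 0, 0, 0, 0],
    [-0.05, -0.11, 0, 0, 0, 0],
    [-0.03, -0.12, 0, 0, 0, 0],
    [-0.02, -0.12, 0, 0, 0, 0],
    [0, -0.12, 0, 0, 0, 0],
  ],
)

```text
clock: 15.1
tcp_pos: [0.5602, 0.0422, 0.0808]
tcp_rot: [2.221, 2.222, 0.0]
force: [1.9, 0.6, 2.6]
opening: 0.0122
grip_force: 107.9
```

Call:
carry_out(
  motion=[
    [0.01, -0.12, 0, 0, 0, 0],
    [0.02, -0.12, 0, 0, 0, 0],
    [0.03, -0.11, 0, 0, 0, 0],
    [0.04, -0.12, 0, 0, 0, 0],
    [0.05, -0.11, 0, 0, 0, 0],
  ],
)

```text
clock: 15.6
tcp_pos: [0.545, 0.0459, 0.0806]
tcp_rot: [-2.221, -2.221, 0.002]
force: [0.3, -2.0, 2.6]
opening: 0.0123
grip_force: 107.9
```

Call:
carry_out(
  motion=[
    [0.04, -0.11, 0, 0, 0, 0],
    [0.06, -0.11, 0, 0, 0, 0],
    [0.05, -0.1, 0, 0, 0, 0],
    [0.06, -0.11, 0, 0, 0, 0],
    [0.05, -0.1, 0, 0, 0, 0],
  ],
)

```text
clock: 16.1
tcp_pos: [0.5322, 0.0529, 0.0807]
tcp_rot: [-2.221, -2.222, 0.0]
force: [0.6, -2.3, 2.1]
opening: 0.0123
grip_force: 107.9
```

Call:
carry_out(
  motion=[
    [0.06, -0.11, 0, 0, 0, 0],
    [0, 0, 0, 0, 0, 0],
  ],
)

```text
clock: 16.3
tcp_pos: [0.5289, 0.0547, 0.0807]
tcp_rot: [-2.22, -2.222, 0.001]
force: [-1.5, 0.3, 2.6]
opening: 0.0119
grip_force: 107.9
```

```bash
python3 - <<'E'
import cv2
from h import *
from plant import *
im=get_image("side")[:,:,::-1];s=sense();p=s["tcp_pos"];print(p,s["force"],s["clock"])
c=cv2.resize(im[185:275,310:410],None,fx=6,fy=6,interpolation=cv2.INTER_CUBIC)
pq=[.5944,-.032,3.358]
print("exp tip",(proj("side",[p[0],p[1]-.1,.041])-[310,185]+.5)*6,"seam6 sunk",(proj("side",place(pq,[[.065,0,.041]]))-[310,185]+.5)*6)
cv2.imwrite("pics/sd.png",c)
E
```

```text
[0.52896073 0.05472316 0.08067676] [-1.43854964  0.78293616  2.6689155 ] 16.35
exp tip [[158.14731582 400.50034359]] seam6 sunk [[163.69045483 401.42275823]]
```

View pics/sd.png

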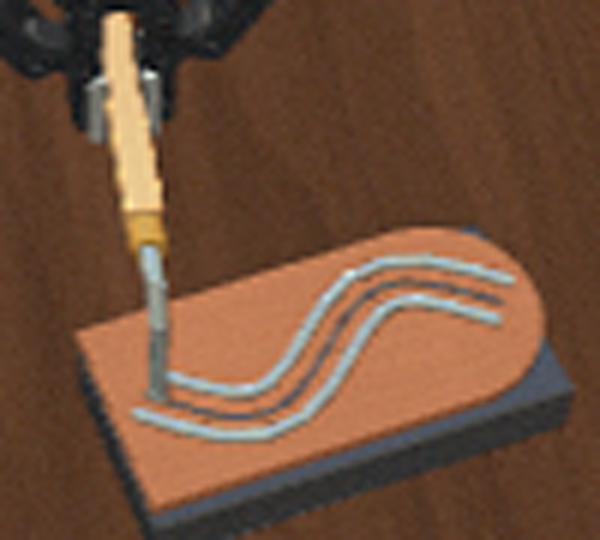

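Tip sits in the channel at the seam's square end (158,398). Lift off and return.

Call:
carry_out(
  motion=[
    [0, 0, -0.4, 0, 0, 0],
    [0, 0, -0.8, 0, 0, 0],
    [0, 0, -0.9, 0, 0, 0],
    [0, 0, -0.9, 0, 0, 0],
    [0, 0, -0.58, 0, 0, 0],
  ],
)

```text
clock: 16.85
tcp_pos: [0.5301, 0.0546, 0.1722]
tcp_rot: [2.22, 2.222, 0.003]
force: [0.8, 0.5, -1.6]
opening: 0.0122
grip_force: 107.4
```

```bash
python3 - <<'E'
from plan import *
show(*rows([.5296,.0546,.170,1.5714],[[.4800,.2100,.165,2.4],[.4528,.2832,.162,2.8504]],step=.02))
E
```

```text
[[0.69, -0.22, 0.02, 0, 0, -0.66], [0.71, -0.16, 0.02, 0, 0, -0.66], [0.72, -0.09, 0.03, 0, 0, -0.66], [0.72, -0.02, 0.02, 0, 0, -0.66], [0.73, 0.05, 0.02, 0, 0, -0.66]]
[[0.71, 0.1, 0.02, 0, 0, -0.66], [0.71, 0.18, 0.03, 0, 0, -0.66], [0.68, 0.24, 0.02, 0, 0, -0.66], [0.66, 0.3, 0.02, 0, 0, -0.65], [0.7, 0.36, 0.03, 0, 0, -0.81]]
[[0.65, 0.43, 0.03, 0, 0, -0.81], [0.59, 0.5, 0.03, 0, 0, -0.8], [0.54, 0.57, 0.03, 0, 0, -0.81]]
end [0.4529, 0.2833, 0.162, 2.8504]
```

Call:
carry_out(
  motion=[
    [0.69, -0.22, 0.02, 0, 0, -0.66],
    [0.71, -0.16, 0.02, 0, 0, -0.66],
    [0.72, -0.09, 0.03, 0, 0, -0.66],
    [0.72, -0.02, 0.02, 0, 0, -0.66],
    [0.73, 0.05, 0.02, 0, 0, -0.66],
  ],
)

```text
clock: 17.35
tcp_pos: [0.502, 0.1415, 0.168]
tcp_rot: [-1.65, -2.673, -0.001]
force: [0.2, -0.4, -2.1]
opening: 0.0121
grip_force: 107.4
```

Call:
carry_out(
  motion=[
    [0.71, 0.1, 0.02, 0, 0, -0.66],
    [0.71, 0.18, 0.03, 0, 0, -0.66],
    [0.68, 0.24, 0.02, 0, 0, -0.66],
    [0.66, 0.3, 0.02, 0, 0, -0.65],
    [0.7, 0.36, 0.03, 0, 0, -0.81],
  ],
)

```text
clock: 17.85
tcp_pos: [0.4731, 0.2287, 0.165]
tcp_rot: [0.967, 2.989, 0.0]
force: [0.1, -0.6, -2.1]
opening: 0.012
grip_force: 107.4
```

Call:
carry_out(
  motion=[
    [0.65, 0.43, 0.03, 0, 0, -0.81],
    [0.59, 0.5, 0.03, 0, 0, -0.8],
    [0.54, 0.57, 0.03, 0, 0, -0.81],
    [0, 0, 0, 0, 0, 0],
    [0, 0, 0, 0, 0, 0],
  ],
)

```text
clock: 18.35
tcp_pos: [0.4529, 0.2828, 0.1624]
tcp_rot: [-0.458, -3.108, 0.0]
force: [0.0, -0.5, -1.3]
opening: 0.0122
grip_force: 107.5
```

Call:
carry_out(
  motion=[
    [0, 0, 0.5, 0, 0, 0],
    [0, 0, 0.5, 0, 0, 0],
    [0, 0, 0.4, 0, 0, 0],
    [0, 0, 0, 0, 0, 0],
    [0, 0, 0, 0, 0, 0],
  ],
)

```text
clock: 18.85
tcp_pos: [0.4528, 0.2827, 0.1267]
tcp_rot: [-0.456, -3.107, 0.001]
force: [-0.1, -0.6, -0.5]
opening: 0.0121
grip_force: 107.5
```

```bash
python3 - <<'E'
import cv2
from h import *
from plant import *
im=get_image("side")[:,:,::-1];s=sense();p=s["tcp_pos"];print(p.round(4),s["tcp_rot"].round(4),s["force"])
cv2.imwrite("pics/se.png",cv2.resize(im[90:190,250:340],None,fx=6,fy=6,interpolation=cv2.INTER_CUBIC))
E
```

```text
[0.4529 0.283  0.1272] [-4.557e-01 -3.108e+00  2.000e-04] [-0.89295026  0.75131557 -0.92737787]
```

View pics/se.png

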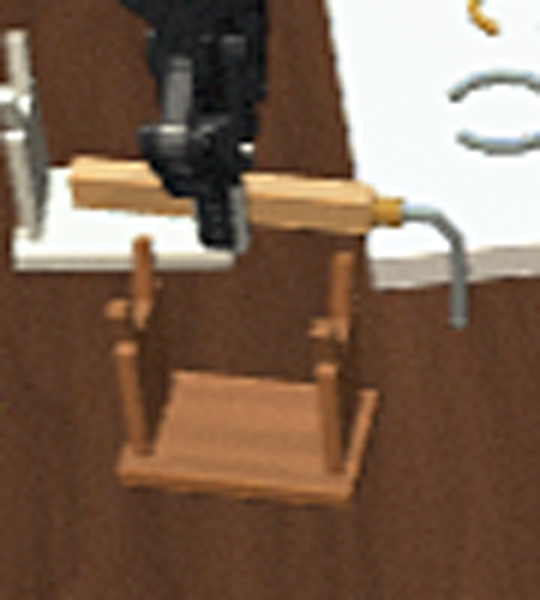

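The burnisher is level (handle crop (70–370,170–220)) above its notches. Lower gently and release.

Call:
carry_out(
  motion=[
    [0, 0, 0.5, 0, 0, 0],
    [0, 0, 0.5, 0, 0, 0],
    [0, 0, 0.5, 0, 0, 0],
    [0, 0, 0.4, 0, 0, 0],
    [0, 0, 0.3, 0, 0, 0],
  ],
)

```text
clock: 19.4
tcp_pos: [0.4526, 0.2827, 0.0709]
tcp_rot: [-0.455, -3.107, 0.001]
force: [0.5, 0.3, -0.9]
opening: 0.0127
grip_force: 107.5
```

Call:
carry_out(
  motion=[
    [0, 0, 0.16, 0, 0, 0],
    [0, 0, 0.1, 0, 0, 0],
    [0, 0, 0, 0, 0, 0],
    [0, 0, 0, 0, 0, 0],
  ],
)

```text
clock: 19.8
tcp_pos: [0.4531, 0.283, 0.066]
tcp_rot: [0.456, 3.108, 0.001]
force: [-0.2, 0.1, -1.1]
opening: 0.012
grip_force: 107.5
```

Call:
carry_out(
  motion=[
    [0, 0, 0.04, 0, 0, 0],
    [0, 0, 0, 0, 0, 0],
  ],
)

```text
clock: 20.0
tcp_pos: [0.4531, 0.2829, 0.065]
tcp_rot: [0.456, 3.108, 0.0]
force: [-0.7, 1.4, -0.6]
opening: 0.0124
grip_force: 107.5
```

Call:
carry_out(
  motion=[
    [0, 0, 0, 0, 0, 0],
    [0, 0, 0, 0, 0, 0],
    [0, 0, 0, 0, 0, 0],
    [0, 0, 0, 0, 0, 0],
    [0, 0, 0, 0, 0, 0],
  ],
  gripper=-1,
  grip_force=20,
)

```text
clock: 20.5
tcp_pos: [0.453, 0.2829, 0.0648]
tcp_rot: [-0.456, -3.108, -0.0]
force: [0.2, -0.3, 0.5]
opening: 0.0833
grip_force: 0.0
```

Call:
carry_out(
  motion=[
    [0, 0, 0, 0, 0, 0],
    [0, 0, 0, 0, 0, 0],
    [0, 0, 0, 0, 0, 0],
  ],
)

```text
clock: 20.8
tcp_pos: [0.453, 0.2829, 0.0648]
tcp_rot: [-0.456, -3.108, 0.0]
force: [0.2, -0.4, -0.1]
opening: 0.0851
grip_force: 0.0
```

Lift clear and move aside.

Call:
carry_out(
  motion=[
    [0, 0, -0.4, 0, 0, 0],
    [0, 0, -0.8, 0, 0, 0],
    [0, 0, -0.9, 0, 0, 0],
    [0, 0, -0.9, 0, 0, 0],
    [0, 0, -0.9, 0, 0, 0],
  ],
)

```text
clock: 21.3
tcp_pos: [0.4527, 0.2829, 0.1638]
tcp_rot: [-0.455, -3.108, -0.0]
force: [0.7, -0.6, -1.0]
opening: 0.0854
grip_force: 0.0
```

Call:
carry_out(
  motion=[
    [0, 0, -0.9, 0, 0, 0],
    [0, 0, -0.9, 0, 0, 0],
    [0, 0, -0.4, 0, 0, 0],
    [0, 0, 0, 0, 0, 0],
    [0, 0, 0, 0, 0, 0],
  ],
)

```text
clock: 21.8
tcp_pos: [0.4528, 0.2824, 0.2168]
tcp_rot: [-0.456, -3.108, 0.001]
force: [0.6, 0.1, -0.9]
opening: 0.0851
grip_force: 0.0
```

```bash
python3 - <<'E'
import cv2,numpy as np
from plant import *
im=get_image("side")[:,:,::-1];s=sense();print(s["tcp_pos"].round(4),s["clock"])
a=cv2.imread("pics/side0.png")
r=lambda i:cv2.resize(i[125:190,255:345],None,fx=4.4,fy=4.4,interpolation=cv2.INTER_CUBIC)
cv2.imwrite("pics/fin.png",np.hstack([r(a),r(im)]))
E
```

```text
[0.4527 0.2823 0.2164] 21.85
```

View pics/fin.png

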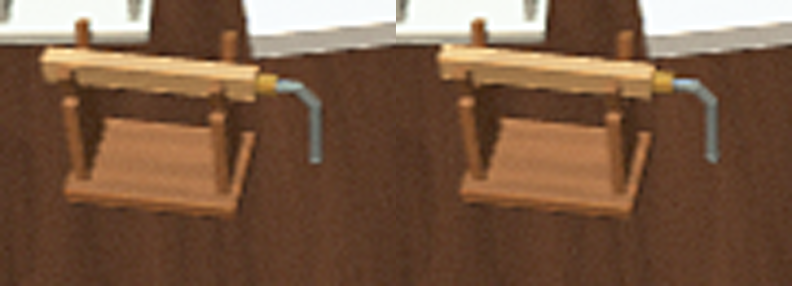

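The burnisher lies in its rest exactly as at the start (left before, right after).

```bash
python3 -c "from plant import hand_in;print(hand_in())"
```

```text
the job is handed in; nothing more can be done
None
```

The burnisher was drawn along the seam in one stroke at about 3 cm/s, with the plaque sunk roughly 2.5–5 mm (estimated from the wrist force), then laid back in its rest and released; the job was handed in at about 22 s.

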